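# Gauge two fired sleeves and sort them

## Task

Sort the two terracotta sleeves by whether they fit the gauge pin. Slide the one whose bore goes over the steel pin all the way down, so that it stands on the pin's flange, and leave it there; stand the one whose bore is too narrow upright in the low open wooden tray.

Things in the scene. Friction and masses are not known exactly. Their poses are not given: they have to be found in the camera images.
- wide_sleeve_center (a point): Terracotta sleeve that fits: an upright plain tube open at both ends, 50 mm outside diameter, 50 mm tall, bore 36 mm (wall 7 mm), 0.15 kg give or take 20 percent; it stands on the table or wherever it is put. The point is its centre, on the axis and half-way up (25 mm above its lower end); z is the tube's axis.
- narrow_sleeve_center (a point): Terracotta sleeve that does not fit: same tube outside, 50 mm outside diameter, 50 mm tall, but thick-walled with a bore of only 18 mm (wall 16 mm), same mass. The point is its centre, on the axis and half-way up (25 mm above its lower end); z is the tube's axis.
- gauge_seat (a point): Fixed gauge: an upright steel pin 28 mm in diameter on a dark steel flange (64 mm across) on a square wooden foot 90 x 90 mm. The point lies on the pin's axis at the top of the flange, 20 mm above the table, where a fitting sleeve comes to rest. From this point the pin is straight for 42 mm and then tapers over 18 mm to a nose 10 mm across; the top is 60 mm above the point. z points up along the pin; x and y lie along the foot's sides.
- reject_tray_in (a point): Fixed open wooden tray, 160 x 160 mm outside, 28 mm tall, walls and floor 8 mm thick (inside 144 x 144 mm, no dividers). The point is the centre of its inner floor, 8 mm above the table; x and y lie along its sides, z up.

How it is judged:
By the outcome, as a careful person would: the job done as asked, in the order asked, and still so for the second after the job is handed in, with the robot touching nothing.
It also fails if it takes over 51 s, if anything falls off the work surface, if the arm or the gripper's body presses on something with over 40 N, if the wrist force passes 120 N, or if a joint passes its speed limit or range.

## Robot

A 6-joint arm with a two-finger parallel gripper is mounted at the origin on a cart in front of the work surface, level with it; the furniture and walls round the work are solid. World frame = base frame: x ahead of the robot, y to its left, z up, the work surface at z = 0. Lengths are in m, angles in degrees, forces in N, time in s.
With the tool pointing down it reaches from about 0.4 to 0.825 m from the base axis. Payload 7 kg.
Tool frame: the origin (TCP) lies between the finger pads; the fingertips stand 25 mm ahead of it and the grasp point (between the pads) lies 6 mm ahead of it; z points along the fingers, y is the line along which they close (so a half turn about z gives the same grasp; the last joint's range is limited). The gripper opens to 88 mm and grips with 3 to 60 N. Pads are 19 mm wide; open, the fingers measure 130 mm over their backs; the gripper's body (78 mm by 193 mm) begins 47 mm behind the grasp point.
Start: joints at [-52.535, 20.546, 0.682, 0, -70.136, -16.507], TCP at [0.241, -0.63, 0.252] pointing down, gripper open.
Joint ranges: [-176.03, 176.03], [-82.01, 121.73], [-58.28, 71.71], [-173.87, 95.51], [-174.79, -0.11], [-173.66, 173.66]. Speed limits (degrees/s): [136.94, 136.94, 172.46, 180, 180, 180].

## Interface

Orientations are given as [roll, pitch, yaw] about the fixed x, y, z axes, in that order (R = Rz(yaw) Ry(pitch) Rx(roll)).
In Python, from plant import r gives the robot as it stands.
- The arm moves only by the shell command python3 -m crank 'ROWS' [FORCE]. ROWS is JSON, a list of rows, each a list of 3 entries, a list of its own where there are three numbers: the turn, a rotation vector about the tool's x, y, z in degrees, then the shift along the tool's x, y, z in cm, then the closure, from -1 (fully open) to 1 (shut). In form: [[[wx, wy, wz], [dx, dy, dz], fingers], ...]. A call has 1 to 8 rows; each row shifts and turns the commanded pose from where the row before left it, along the tool's axes as they then stand; what a row does not reach is not made up. A row lasts 1/10 s, in which the tool goes at most 50 mm and 8.59 degrees, less where a joint would pass 70% of its speed; a pose out of reach is approached as far as the arm can. A call with a gripper value outside its range is refused whole. The fingers move at their own pace and stop on an object; FORCE is the grip in N (left out, the last holds). Time passes only in rows, so rows that do not move let the fingers close. It gives the time, the measured TCP pose, the force, the opening and the grip force at its end, in the units of the state.
- r.get_state(): the state, without advancing time (a new reading comes with each control period).
- r.capture(name): name is "scene" or "top" or "wrist"; returns a dict with "color" (420x560x3 uint8, red, green, blue), "range_z" (420x560 float32, m along the optical axis (not along the pixel's ray), 0 where there is no reading), "intrinsics" (3x3 intrinsics, pixels), "world_from_camera" (4x4, takes a point from camera to world coordinates); the wrist camera has in their place "hand_eye" (4x4, takes a point from camera to tool coordinates, whose origin is the TCP and whose axes are the flange's). Camera axes: x right, y down, z forward; pixel columns grow to the right and rows downward; lengths in m; the calibration is good to about 2 mm. A picture is of the moment at which its call begins: read the wrist's pose just before it.
- r.close_job(): hands the job in; it is judged then, once.
The state is a dict: "time_s": time; "joints": joint angles; "qd": joint speeds; "joint_torque": joint torques, N m; "tcp_pos": TCP position; "eef_rot": TCP orientation; "contact_force": force on the tool from outside, world axes, zero at the start; "moment": the same for the moment, N m; "gripper_width": finger opening in m; "gripper_force": force on a finger pad.
Only numpy, scipy, OpenCV 4.12 (cv2) and the standard library are available. Lean on these libraries where they do the work, as an engineer would, in place of code of your own. Each camera call takes 0.05 s, during which the arm holds its last target. There are 200 camera calls.

## Working session

There is one attempt and no reset: what is moved stays moved. The work goes in short steps, Python scripts to look and compute and a shell command to move; the robot and the scene stay as the last step left them, time stands still between calls to the robot, and variables do not carry over. Pictures are saved under pics/ and viewed, at most 10 in all, crops included, and the job is handed in when it is done.

```bash
ls; mkdir -p pics; cat > h.py <<'E'
import numpy as np,cv2
from plant import r
def snap(n,f):
    c=r.capture(n); cv2.imwrite(f,c["color"][:,:,::-1]); np.savez(f[:-4]+'.npz',**c); return c
def cloud(c,T=None):
    K=np.array(c["intrinsics"]);z=np.array(c["range_z"]);T=np.array(c["world_from_camera"]) if T is None else T
    v,u=np.mgrid[:z.shape[0],:z.shape[1]]
    P=np.stack([(u-K[0,2])*z/K[0,0],(v-K[1,2])*z/K[1,1],z],-1)
    P=P@T[:3,:3].T+T[:3,3]; P[z==0]=np.nan; return P
E
python3 - <<'E'
from h import *
a=snap("top","pics/top.png");b=snap("scene","pics/scene.png")
print(r.get_state())
E
```

```text
pics
{'time_s': 0.1, 'joints': array([-5.25351133e+01,  2.05873403e+01,  6.37315282e-01, -1.68967085e-02,
       -7.01352212e+01, -1.65051240e+01]), 'qd': array([-0.02071494,  0.00327291,  0.15594233,  0.02156111,  0.02123572,
       -0.00422473]), 'joint_torque': array([-3.33753916e-03, -5.84161198e+01,  2.93749988e+01,  7.01554656e+00,
        1.01499268e-02, -8.34064986e-05]), 'tcp_pos': array([ 0.24126034, -0.62997275,  0.25070591]), 'eef_rot': array([ 1.79913753e+02, -8.99047222e-03, -1.59045984e+02]), 'contact_force': array([ 0.53742898, -0.2145314 , -0.39730093]), 'moment': array([ 0.01226952, -0.02553783,  0.00104668]), 'gripper_force': 0.0, 'gripper_width': 0.08786641176354787}
```

View pics/top.png

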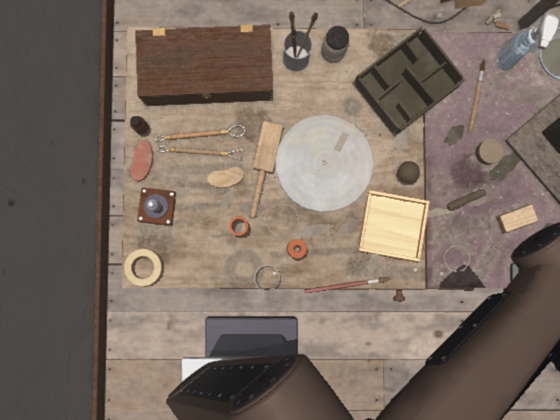

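View pics/scene.png

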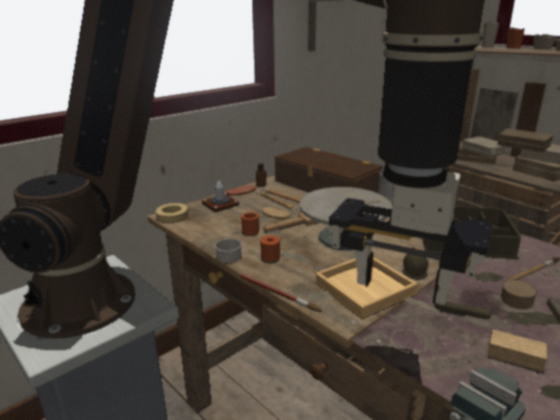

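The top view shows the gauge at (156,205), the wide sleeve at (239,227), the narrow one at (297,249) and the tray at (394,226). Next I measure them.

```bash
python3 - <<'E'
from h import *
c=np.load("pics/top.npz");P=cloud(c);im=c["color"].astype(int)
def near(u,v,d,lo,hi):
    Q=P[v-d:v+d,u-d:u+d].reshape(-1,3);return Q[(Q[:,2]>lo)&(Q[:,2]<hi)]
for n,u,v in(("wide",239,227),("nar",297,249)):
    Q=near(u,v,16,.04,.065).astype(np.float32);cc,rr=cv2.minEnclosingCircle(Q[:,:2].copy())
    print(n,cc,rr,np.median(Q[:,2]),len(Q),P[v,u])
Q=near(156,205,28,.012,.03).astype(np.float32);print("flange/foot",cv2.minAreaRect(Q[:,:2].copy()),np.median(Q[:,2]))
Q=near(156,205,28,.03,.1).astype(np.float32);print("pin",Q[:,:2].mean(0),cv2.minEnclosingCircle(Q[:,:2].copy()),Q[:,2].max())
Q=near(156,205,28,.07,.1);print("nose",Q.mean(0))
Q=near(394,226,42,.02,.035).astype(np.float32);print("tray",cv2.minAreaRect(Q[:,:2].copy()),np.median(Q[:,2]))
Q=near(394,226,20,-.01,.05);print("floor",np.median(Q,0))
for n,u,v in(("ring",268,277),("mallet",268,140),("handle",257,195),("brush",226,177),("tape",143,267)):
    Q=near(u,v,16,.006,.2);print(n,Q.min(0),Q.max(0))
E
```

```text
wide (0.491314560174942, 0.01277764979749918) 0.024868246167898178 0.051036105 146 [0.48969465 0.01283252 0.00399628]
nar (0.4348554313182831, -0.1362546682357788) 0.02476215735077858 0.050767753 263 [ 0.4326047  -0.14002811 -0.00147155]
flange/foot ((0.5568961501121521, 0.23993657529354095), (0.11499917507171631, 0.11349991708993912), 83.52017974853516) 0.017146721
pin [0.5420179  0.22586787] ((0.5354021787643433, 0.22576403617858887), 0.026696350425481796) 0.0845964
nose [0.54300405 0.22837258 0.07642074]
tray ((0.49508601427078247, -0.38963010907173157), (0.16181506216526031, 0.16027377545833588), 79.925537109375) 0.027879337
floor [ 0.49435861 -0.39303916  0.00895424]
ring [ 0.32776831 -0.10305301  0.00604056] [ 0.40105661 -0.0271954   0.04311738]
mallet [ 0.66269711 -0.09942083  0.00609391] [ 0.7631227  -0.0197909   0.11412918]
handle [ 0.53335661 -0.07344466  0.00601309] [0.61640341 0.00828597 0.02602957]
brush [0.58124662 0.00807931 0.00605063] [0.66417568 0.09026524 0.01838234]
tape [0.34552692 0.2178537  0.00611565] [0.42598856 0.30041648 0.03340929]
```

```bash
python3 -m crank '[[[0,0,7],[0,0,0],-1],[[0,0,7],[0,0,0],-1],[[0,0,7],[0,0,0],-1],[[0,0,0],[-1.8,4.6,0],-1],[[0,0,0],[-1.8,4.6,0],-1],[[0,0,0],[-1.8,4.6,0],-1],[[0,0,0],[-1.8,4.6,0],-1],[[0,0,0],[-1.8,4.6,0],-1]]' 25
python3 -m crank '[[[0,0,0],[-1.8,4.6,0],-1],[[0,0,0],[-1.8,4.6,0],-1],[[0,0,0],[-1.8,4.6,0],-1],[[0,0,0],[-1.8,4.6,0],-1],[[0,0,0],[-1.8,4.6,0],-1],[[0,0,0],[-1.8,4.6,0],-1],[[0,0,0],[-1.8,4.6,0],-1],[[0,0,0],[-1.8,4.6,0],-1]]'
python3 -m crank '[[[0,0,0],[-1.8,4.6,0],-1],[[0,0,0],[0,0,0],-1],[[0,0,0],[0,0,0],-1],[[0,0,0],[0,0,0],-1]]'
cat >> h.py <<'E'
from scipy.spatial.transform import Rotation as Ro
def wrist(f):
    s=r.get_state();c=snap("wrist",f)
    T=np.eye(4);T[:3,:3]=Ro.from_euler('xyz',s["eef_rot"],degrees=True).as_matrix();T[:3,3]=s["tcp_pos"]
    P=cloud(c,T@np.array(c["hand_eye"]));return s,c,P
def circ(P,x,y,lo,hi,R=.04):
    Q=P.reshape(-1,3);Q=Q[(Q[:,2]>lo)&(Q[:,2]<hi)&(np.hypot(Q[:,0]-x,Q[:,1]-y)<R)].astype(np.float32)
    return cv2.minEnclosingCircle(Q[:,:2].copy()),np.median(Q[:,2]),len(Q)
def totool(s,d): return Ro.from_euler('xyz',s["eef_rot"],degrees=True).inv().apply(d)*100
E
python3 - <<'E'
from h import *
s,c,P=wrist("pics/w1.png");print(s["time_s"],s["tcp_pos"],s["eef_rot"])
print(circ(P,.491,.013,.042,.058))
E
```

```text
time_s: 0.9
tcp_pos: [0.3317, -0.3985, 0.2512]
eef_rot: [180.0, -0.0, 179.9]
contact_force: [1.7, -0.2, 0.7]
gripper_width: 0.0876
gripper_force: 0.0
time_s: 1.7
tcp_pos: [0.4759, -0.0304, 0.2517]
eef_rot: [180.0, 0.0, 180.0]
contact_force: [1.0, -0.3, 0.6]
gripper_width: 0.0876
gripper_force: 0.0
time_s: 2.1
tcp_pos: [0.4934, 0.0131, 0.2512]
eef_rot: [-180.0, -0.0, 180.0]
contact_force: [0.4, -0.4, -1.0]
gripper_width: 0.0876
gripper_force: 0.0
2.1 [0.49339853 0.01308432 0.25123221] [-1.79983289e+02 -4.94620028e-02  1.79956747e+02]
(((0.4909343421459198, 0.01269349455833435), 0.025078240782022476), np.float32(0.04939441), 828)
```

View pics/w1.png

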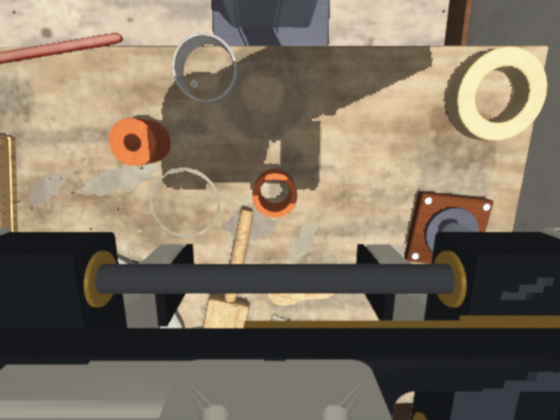

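The wrist view shows the thin-walled wide sleeve at (274,193), the thick-walled narrow one at (138,142) and the gauge at (453,230). Descending to grasp the wide one.

```bash
python3 - <<'E'
from h import *
import glob
c=np.load("pics/w1.npz");s={"tcp_pos":[.4934,.0131,.2512]}
T=np.eye(4);T[:3,:3]=Ro.from_euler('xyz',[-179.983,-.05,179.957],degrees=True).as_matrix();T[:3,3]=s["tcp_pos"]
P=cloud(c,T@c["hand_eye"]);print("nar",circ(P,.435,-.136,.042,.058))
E
python3 -m crank '[[[0,0,0],[0.25,0,4.5],-1],[[0,0,0],[0,0,4.5],-1],[[0,0,0],[0,0,4.5],-1],[[0,0,0],[0,0,3.5],-1],[[0,0,0],[0,0,2.5],-1],[[0,0,0],[0,0,1.7],-1],[[0,0,0],[0,0,0],-1],[[0,0,0],[0,0,0],-1]]'
python3 -m crank '[[[0,0,0],[0,0,0],1],[[0,0,0],[0,0,0],1],[[0,0,0],[0,0,0],1],[[0,0,0],[0,0,0],1],[[0,0,0],[0,0,0],1],[[0,0,0],[0,0,0],1],[[0,0,0],[0,0,0],1],[[0,0,0],[0,0,0],1]]' 25
```

```text
nar (((0.4341476261615753, -0.13577471673488617), 0.025065835565328598), np.float32(0.049529843), 1697)
time_s: 2.95
tcp_pos: [0.4914, 0.0127, 0.04]
eef_rot: [-180.0, -0.0, 179.9]
contact_force: [0.3, -0.7, 0.6]
gripper_width: 0.0876
gripper_force: 0.0
time_s: 3.75
tcp_pos: [0.4914, 0.0135, 0.0398]
eef_rot: [-180.0, 0.0, 180.0]
contact_force: [-0.5, -0.1, 4.7]
gripper_width: 0.0501
gripper_force: 25.0
```

```bash

python3 -m crank '[[[0,0,0],[0,0,-2],1],[[0,0,0],[0,0,-4.5],1],[[0,0,0],[0,0,-4.5],1],[[0,0,0],[-2.2,4.3,-4.5],1],[[0,0,0],[-2.2,4.3,0],1],[[0,0,0],[-2.2,4.3,0],1],[[0,0,0],[-2.2,4.3,0],1],[[0,0,0],[-2.2,4.3,0],1]]'
python3 -m crank '[[[0,0,0],[0,0,0],1],[[0,0,0],[0,0,0],1],[[0,0,0],[0,0,0],1],[[0,0,0],[0,0,0],1]]'
python3 - <<'E'
from h import *
s,c,P=wrist("pics/w2.png");print(s["time_s"],s["tcp_pos"],s["eef_rot"])
for a,b in((.03,.055),(.055,.078),(.076,.09)):
    try: print(circ(P,.542,.228,a,b,.03))
    except Exception as e: print(e)
E
```

```text
time_s: 4.55
tcp_pos: [0.5965, 0.2197, 0.1832]
eef_rot: [-180.0, -0.0, 179.9]
contact_force: [0.1, -0.2, -0.9]
gripper_width: 0.0498
gripper_force: 25.0
time_s: 4.95
tcp_pos: [0.5957, 0.217, 0.1837]
eef_rot: [-180.0, -0.0, 179.9]
contact_force: [0.0, -0.0, -0.8]
gripper_width: 0.05
gripper_force: 25.0
4.95 [0.59569773 0.21695821 0.18366425] [-1.79992577e+02 -2.25007994e-02  1.79908287e+02]
(((0.5356025099754333, 0.2217046022415161), 0.007634308189153671), np.float32(0.044419944), 10)
(((0.5431764125823975, 0.23003682494163513), 0.013767791911959648), np.float32(0.068720825), 742)
(((0.5431533455848694, 0.22967208921909332), 0.0069947317242622375), np.float32(0.07914064), 249)
```

View pics/w2.png

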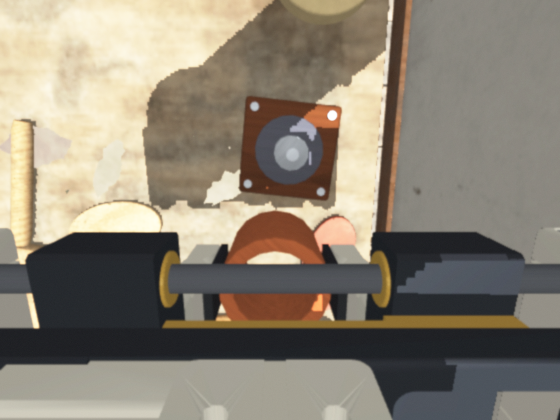

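The wrist view shows the sleeve held level and the pin nose at (292,153). The pin's axis is at (0.543, 0.230).

```bash

python3 -m crank '[[[0,0,0],[2.6,0.65,0],1],[[0,0,0],[2.6,0.65,0],1],[[0,0,0],[0,0,2],1],[[0,0,0],[0,0,2],1],[[0,0,0],[0,0,1.5],1],[[0,0,0],[0,0,0],1],[[0,0,0],[0,0,0],1]]'
python3 -m crank '[[[0,0,0],[0,0,0.7],1],[[0,0,0],[0,0,0.7],1],[[0,0,0],[0,0,0.7],1],[[0,0,0],[0,0,0.5],1],[[0,0,0],[0,0,0.5],1],[[0,0,0],[0,0,0],1]]'
```

```text
time_s: 5.7
tcp_pos: [0.5444, 0.2306, 0.1293]
eef_rot: [-180.0, 0.0, 179.9]
contact_force: [1.0, 0.1, -1.3]
gripper_width: 0.05
gripper_force: 25.0
time_s: 6.3
tcp_pos: [0.5438, 0.2308, 0.0967]
eef_rot: [-179.9, -0.1, 180.0]
contact_force: [-0.3, -0.2, -1.5]
gripper_width: 0.05
gripper_force: 25.0
```

```bash

python3 -m crank '[[[0,0,0],[0,-0.05,0.6],1],[[0,0,0],[0,0,0.6],1],[[0,0,0],[0,0,0.6],1],[[0,0,0],[0,0,0.6],1],[[0,0,0],[0,0,0.5],1],[[0,0,0],[0,0,0.4],1],[[0,0,0],[0,0,0.2],1],[[0,0,0],[0,0,0],1]]'
```

```text
time_s: 7.1
tcp_pos: [0.5441, 0.2304, 0.0623]
eef_rot: [-180.0, -0.0, 180.0]
contact_force: [0.5, 0.2, -2.1]
gripper_width: 0.0498
gripper_force: 25.0
```

```bash

python3 -m crank '[[[0,0,0],[0,0,0.1],1],[[0,0,0],[0,0,0.1],1],[[0,0,0],[0,0,0],1],[[0,0,0],[0,0,0],1]]'
```

```text
time_s: 7.5
tcp_pos: [0.5442, 0.2305, 0.0607]
eef_rot: [180.0, 0.0, 180.0]
contact_force: [0.2, 0.6, -1.4]
gripper_width: 0.0503
gripper_force: 25.0
```

```bash

python3 -m crank '[[[0,0,0],[0,0,0.1],1],[[0,0,0],[0,0,0.05],1],[[0,0,0],[0,0,0],1],[[0,0,0],[0,0,0],1]]'
```

```text
time_s: 7.9
tcp_pos: [0.5444, 0.2307, 0.0598]
eef_rot: [180.0, 0.0, 180.0]
contact_force: [-2.8, -1.2, 5.9]
gripper_width: 0.0499
gripper_force: 25.0
```

Contact came at the expected height. Releasing and rising, then a look back.

```bash

python3 -m crank '[[[0,0,0],[0,0,0],-1],[[0,0,0],[0,0,0],-1],[[0,0,0],[0,0,0],-1],[[0,0,0],[0,0,0],-1],[[0,0,0],[0,0,0],-1],[[0,0,0],[0,0,0],-1],[[0,0,0],[0,0,0],-1]]'
python3 -m crank '[[[0,0,0],[0,0,-1],-1],[[0,0,0],[0,0,-3],-1],[[0,0,0],[0,0,-4],-1],[[0,0,0],[0,0,-4],-1],[[0,0,0],[0,0,-4],-1],[[0,0,0],[0,-4,-2],-1],[[0,0,0],[0,0,0],-1],[[0,0,0],[0,0,0],-1]]'
python3 - <<'E'
from h import *
s,c,P=wrist("pics/w3.png");print(s["time_s"],s["tcp_pos"],s["eef_rot"])
print(circ(P,.543,.230,.06,.074,.035))
E
```

```text
time_s: 8.6
tcp_pos: [0.5442, 0.2305, 0.0591]
eef_rot: [180.0, -0.0, 180.0]
contact_force: [-0.3, 1.3, 0.3]
gripper_width: 0.0874
gripper_force: 0.0
time_s: 9.4
tcp_pos: [0.5443, 0.19, 0.2407]
eef_rot: [179.9, 0.1, 179.9]
contact_force: [0.3, -0.9, -0.0]
gripper_width: 0.0876
gripper_force: 0.0
9.4 [0.5442586  0.18999112 0.24067288] [1.79905625e+02 1.03725372e-01 1.79886475e+02]
(((0.5437781810760498, 0.23071065545082092), 0.025115273892879486), np.float32(0.06920837), 1422)
```

View pics/w3.png

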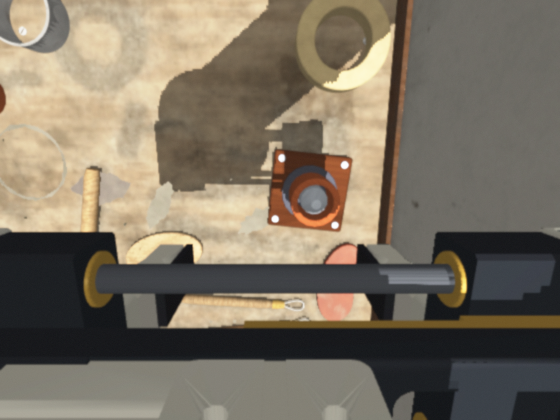

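The wide sleeve stands on the flange around the pin at (315,200), rim height 69 mm against 70 expected. Now the narrow one.

```bash

python3 -m crank '[[[0,0,0],[1.38,-4.07,0],-1],[[0,0,0],[1.38,-4.07,0],-1],[[0,0,0],[1.38,-4.07,0],-1],[[0,0,0],[1.38,-4.07,0],-1],[[0,0,0],[1.38,-4.07,0],-1],[[0,0,0],[1.38,-4.07,0],-1],[[0,0,0],[1.38,-4.07,0],-1],[[0,0,0],[1.38,-4.07,0],-1]]'
python3 -m crank '[[[0,0,0],[0,0,4],-1],[[0,0,0],[0,0,4],-1],[[0,0,0],[0,0,3],-1],[[0,0,0],[0,0,1],-1],[[0,0,0],[0,0,0],-1],[[0,0,0],[0,0,0],-1]]'
```

```text
time_s: 10.25
tcp_pos: [0.4327, -0.1359, 0.2386]
eef_rot: [-180.0, -0.1, -180.0]
contact_force: [0.8, -0.6, -0.2]
gripper_width: 0.0879
gripper_force: 0.0
time_s: 10.85
tcp_pos: [0.4344, -0.1347, 0.12]
eef_rot: [-180.0, 0.0, -180.0]
contact_force: [-0.6, 0.2, 0.1]
gripper_width: 0.0876
gripper_force: 0.0
```

```bash

python3 -m crank '[[[0,0,0],[0,-0.1,3],-1],[[0,0,0],[0,0,2.5],-1],[[0,0,0],[0,0,1.7],-1],[[0,0,0],[0,0,0.8],-1],[[0,0,0],[0,0,0],-1],[[0,0,0],[0,0,0],-1]]'
python3 -m crank '[[[0,0,0],[0,0,0],1],[[0,0,0],[0,0,0],1],[[0,0,0],[0,0,0],1],[[0,0,0],[0,0,0],1],[[0,0,0],[0,0,0],1],[[0,0,0],[0,0,0],1],[[0,0,0],[0,0,0],1]]' 25
```

```text
time_s: 11.45
tcp_pos: [0.4345, -0.1359, 0.0403]
eef_rot: [180.0, 0.1, 180.0]
contact_force: [-0.2, 0.2, 0.3]
gripper_width: 0.0877
gripper_force: 0.0
time_s: 12.15
tcp_pos: [0.4335, -0.136, 0.0392]
eef_rot: [-180.0, -0.0, 180.0]
contact_force: [-0.6, 0.6, 2.9]
gripper_width: 0.0494
gripper_force: 25.0
```

```bash

python3 -m crank '[[[0,0,0],[0,0,-2],1],[[0,0,0],[0,0,-4],1],[[0,0,0],[-1,-2.2,-4],1],[[0,0,0],[-1,-4.6,0],1],[[0,0,0],[-1,-4.6,0],1],[[0,0,0],[-1,-4.6,0],1],[[0,0,0],[-1,-4.6,0],1],[[0,0,0],[-1.1,-4.6,0],1]]'
python3 -m crank '[[[0,0,0],[0,0,0],1],[[0,0,0],[0,0,2.5],1],[[0,0,0],[0,0,2.5],1],[[0,0,0],[0,0,2],1],[[0,0,0],[0,0,1],1],[[0,0,0],[0,0,0],1],[[0,0,0],[0,0,0],1]]'
```

```text
time_s: 12.95
tcp_pos: [0.4941, -0.3899, 0.1386]
eef_rot: [180.0, -0.0, 179.9]
contact_force: [2.1, 0.8, -0.5]
gripper_width: 0.0498
gripper_force: 25.0
time_s: 13.65
tcp_pos: [0.4947, -0.3881, 0.0597]
eef_rot: [-180.0, 0.0, 180.0]
contact_force: [0.1, -0.1, -0.1]
gripper_width: 0.0495
gripper_force: 25.0
```

```bash

python3 -m crank '[[[0,0,0],[0,0,0.5],1],[[0,0,0],[0,0,0.4],1],[[0,0,0],[0,0,0.15],1],[[0,0,0],[0,0,0],1],[[0,0,0],[0,0,0],1]]'
python3 -m crank '[[[0,0,0],[0,0,0.1],1],[[0,0,0],[0,0,0.05],1],[[0,0,0],[0,0,0],1],[[0,0,0],[0,0,0],1]]'
```

```text
time_s: 14.15
tcp_pos: [0.4944, -0.3881, 0.0488]
eef_rot: [-180.0, 0.0, 180.0]
contact_force: [-0.2, 0.2, -1.3]
gripper_width: 0.0502
gripper_force: 25.0
time_s: 14.55
tcp_pos: [0.4944, -0.3881, 0.0473]
eef_rot: [-180.0, 0.0, 180.0]
contact_force: [-0.4, -0.2, 0.9]
gripper_width: 0.0497
gripper_force: 25.0
```

```bash

python3 -m crank '[[[0,0,0],[0,0,0],-0.5],[[0,0,0],[0,0,0],-0.5],[[0,0,0],[0,0,0],-0.5],[[0,0,0],[0,0,0],-0.5],[[0,0,0],[0,0,0],-0.5],[[0,0,0],[0,0,0],-0.5]]'
python3 -m crank '[[[0,0,0],[0,0,-1],-0.5],[[0,0,0],[0,0,-3],-0.5],[[0,0,0],[0,0,-4],-0.5],[[0,0,0],[0,0,-4],-0.5],[[0,0,0],[0,0,-4],-0.5],[[0,0,0],[0,0,-3],-0.5],[[0,0,0],[0,0,0],-0.5],[[0,0,0],[0,0,0],-0.5]]'
python3 - <<'E'
from h import *
s,c,P=wrist("pics/w4.png");print(s["time_s"],s["tcp_pos"],s["contact_force"])
print(circ(P,.495,-.388,.05,.066,.035))
c=snap("top","pics/top2.png")
print(circ(cloud(c),.543,.230,.06,.076,.035))
E
```

```text
time_s: 15.15
tcp_pos: [0.4944, -0.388, 0.0471]
eef_rot: [180.0, 0.0, 180.0]
contact_force: [0.8, 0.4, -0.0]
gripper_width: 0.0653
gripper_force: 0.0
time_s: 15.95
tcp_pos: [0.4945, -0.388, 0.2386]
eef_rot: [-180.0, 0.1, 180.0]
contact_force: [-0.3, 0.6, -1.5]
gripper_width: 0.0655
gripper_force: 0.0
15.95 [ 0.49451885 -0.38801211  0.23861944] [-0.26648547  0.56541169 -1.46087252]
(((0.49504101276397705, -0.38784974813461304), 0.025124942883849144), np.float32(0.057641923), 1591)
(((0.5440511703491211, 0.23026596009731293), 0.025363624095916748), np.float32(0.06919156), 233)
```

View pics/w4.png

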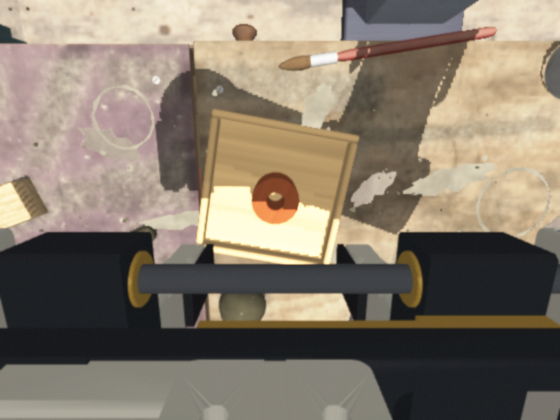

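View pics/top2.png

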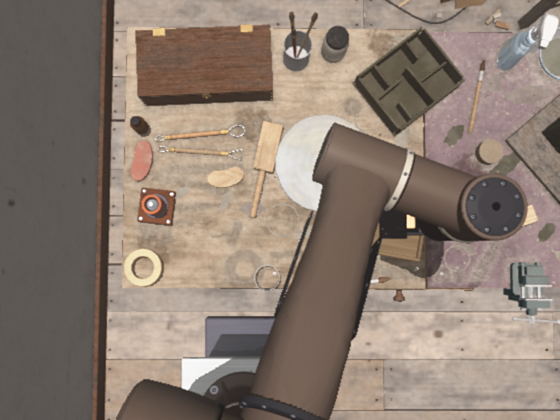

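The wrist view shows the narrow sleeve upright in the tray at (275,198), rim at 58 mm. The top view shows the wide sleeve still seated on the gauge at (155,205). Both are done, so I'm handing in.

```bash
python3 -c "from plant import r;print(r.close_job())"
```

```text
the job is handed in; nothing more can be done
None
```

The job is handed in at about 16 s: the wide sleeve stands on the gauge flange over the pin, and the narrow sleeve stands upright in the tray.

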